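# Nip up the fenced-in nut of the pole mount

## Task

Take the ring spanner from its mat and use its larger end to tighten (clockwise seen from above) the nut of the pole mount, stroke by stroke between the two steel cheeks, lifting and reseating the spanner each time, until the nut comes up against its stop. Nip it there to about 1.4 newton metres, holding for half a second and never exceeding 2.3, and do not lever hard against the cheeks. Then lay the spanner flat on its mat again and leave everything else on the desk where it is.

Things in the scene. Friction and masses are not known exactly. Their poses are not given: they have to be found in the camera images.
- bracket: foot of a pole mount, fixed to the desk: dark steel plate 160 x 140 x 10 mm, at its rear an upright aluminium pole 34 mm thick, 158 mm high, 86 mm behind the nut (+x), at its front two cheeks. Origin on the desk, on the nut's upright axis; z up; -x is the open side, towards the robot
- cheeks: two fixed dark steel cheeks of the mount, origin and axes as the bracket's, 8 mm thick, 62 mm high, from 32 to 70 mm from the nut's axis. They flare out at 44 degrees either side of -x: the seated spanner's shank can swing 44 degrees either side of -x, then lies against a cheek. Nothing blocks the swing farther out than 70 mm
- nut_top (a point): centre of the top of the steel hexagon nut, 33 mm above the desk (a 13 mm stub stands 4 mm higher). 32 mm across flats, full hexagon 16 to 29 mm above the desk, then a bevel that leads the ring on; x is normal to a flat and turns with the nut, z up. It turns clockwise from above, friction about 0.35 N m, 50 to 95 degrees from the start to its stop, where the torque rises
- washer_tab (a point): end of the tab of the spring washer under the nut, 36 mm from the nut's axis, pointing to the bracket's +x when unloaded. The washer twists with the torque on the nut, 0.05 rad per N m (the tab moves 1.8 mm per N m to the bracket's -y when tightening), and springs back when released; short of the stop only the friction twists it
- spanner: loose double-ended ring spanner, plain steel, about 0.3 kg, 245 mm long, lying on its two heads. Origin at mid-length on the underside, z up, x towards the larger head. Heads: hexagonal rings open above and below, 24 mm high, centred 100 mm from the origin. The shank is 10 mm wide, from 12 to 24 mm above the underside, clear of the mat. The smaller ring (24.4 mm inside) does not fit the nut
- spanner_ring (a point): centre of the larger ring's underside, axes as the spanner's. 34 mm across inner flats, one of them normal to x, 46 mm outside: 1 mm play all round on the nut, so it turns about 7 degrees either way before it drives. Fully seated it lies on the nut's axis on the nut's 47 mm flange, 16 mm above the desk
- mat: fixed flat black rubber mat 280 x 100 x 3 mm, long side along its x; origin at the centre of its underside; its place and that of the calculator may be exchanged (left or right of the mount)
- calculator: bystander: desk calculator, 140 x 102 x 26 mm, origin at the centre of its underside
- stapler: bystander: stapler, 127 x 36 x 40 mm
- notes: bystander: block of sticky notes, 78 x 78 x 23 mm
- jar: bystander: lidded specimen jar, 61 mm wide, 72 mm high
- mouse: bystander: black computer mouse, 117 x 57 x 40 mm
Not all that is in view belongs to the job. What is shaped like the bracket but turquoise is not meant.

How it is judged (in metres and radians):
On the way, in this order (a step that is already met when the one before it is completed fails the run):
1. the spanner's larger ring is fully seated on the nut (horizontal distance between spanner_ring and nut_top below 0.004 m and z of spanner_ring in the frame of nut_top below -0.01 m and angle between spanner's own z axis and vertical below 0.15 rad), for 0.1 s.
2. the nut is at its stop and the seated spanner nips it with at least 1 N m (washer tab moved 1.8 mm) (y of washer_tab in the frame of bracket below -0.0018 m and angle between the x axis of nut_top and the x axis of bracket, either way round below 0.2 rad and horizontal distance between spanner_ring and nut_top below 0.005 m and z of spanner_ring in the frame of nut_top below -0.008 m), for 0.25 s.
At the end, for the whole second after the job is handed in: The nut stands at its stop (within 0.1 rad; there a pair of its flats is square to the bracket's x), and the spanner lies flat and still on the mat, its middle within 60 mm along and 45 mm across of the mat's centre (angle between the x axis of nut_top and the x axis of bracket, either way round below 0.1 rad and x of spanner in the frame of mat between -0.06 and 0.06 m and y of spanner in the frame of mat between -0.045 and 0.045 m and angle between spanner's own z axis and vertical below 0.08 rad and height (world z) of spanner below 0.01 m and linear speed of spanner below 0.02 m/s); the robot touches nothing.
It fails at once if the nut is overtightened or slackened with force (more than 2.3 N m: washer tab moved 4.1 mm either way) (y of washer_tab in the frame of bracket below -0.00414 m or y of washer_tab in the frame of bracket above 0.00414 m).
It fails at once if the spanner is levered against the mount's cheeks with more than 30 N (contact force between spanner and cheeks above 30 N).
It fails at once if a bystander is shifted by more than 20 mm (distance of any of calculator, stapler, notes, jar, mouse from where it was at the start of the episode above 0.02 m).
It also fails if it takes over 72 s, if anything falls off the work surface, if the arm or the gripper's body presses on something with over 40 N, if the wrist force passes 120 N, or if a joint passes its speed limit or range.

## Robot

A 6-joint arm with a two-finger parallel gripper is mounted at the origin on a cart in front of the work surface, level with it; the furniture and walls round the work are solid. World frame = base frame: x ahead of the robot, y to its left, z up, the work surface at z = 0. Lengths are in m, angles in degrees, forces in N, time in s.
With the tool pointing down it reaches from about 0.325 to 0.85 m from the base axis. Payload 15.5 kg.
Tool frame: the origin (TCP) lies midway between the tips of the shut fingers; the grasp point (between the pads) lies 19 mm behind it; y points along the fingers, x is the direction in which the jaws open and shut, and the axes are right-handed (so a half turn about y gives the same grasp; the last joint's range is limited). The gripper opens to 91 mm and grips with 3 to 60 N. Pads are 32 mm wide; open, the fingers measure 118 mm over their backs; the gripper's body (76 mm by 178 mm) begins 60 mm behind the grasp point.
Start: joints at [69.242, 28.281, 77.091, -0, 74.628, -5.472], TCP at [0.165, 0.603, 0.214] pointing down, gripper open.
Joint ranges: [-166.48, 166.48], [-47.26, 123.95], [12.59, 153.08], [-70.14, 250.14], [6.76, 159.57], [-176.63, 176.63]. Speed limits (degrees/s): [108.29, 108.29, 147.25, 172.46, 172.46, 172.46].

## Interface

Orientations are given as a 3x3 rotation matrix whose columns are the frame's x, y, z axes.
In Python, from bench import ctrl gives the robot as it stands. The module is installed in compiled form; this text tells all that it offers. Calls block until the motion is done:
- ctrl.goto(position, orientation): joint-space move of the TCP to a pose.
- ctrl.move_l(position, vel=0.15, ori=None, contact_N=None): straight line of the TCP; ori=None keeps the orientation; vel is the mean speed in m/s. With contact_N (N) it stops when the force on the tool has changed by that much, and returns True; else False.
- ctrl.movej(angles): joint-space move.
- ctrl.command_gripper(opening): opening from 0.0 (shut) to 1.0 (fully open); the grip force is fixed at half the most; returns when the fingers have stopped.
- ctrl.sleep(seconds).
- ctrl.ik(position, orientation): joint angles nearest the present ones, or None.
- ctrl.read_camera(name): name is "scene" or "top" or "wrist"; returns the picture (420x560x3 uint8, blue, green, red); there is no depth.
- ctrl.camera_params(name): a dict with "fx", "fy", "cx", "cy" (pixels), "pose" (4x4, takes a point from camera to world coordinates); the wrist camera has in their place "T_tool_cam" (4x4, takes a point from camera to tool coordinates, whose origin is the TCP and whose axes are the tool frame's). Camera axes: x right, y up, looking along -z (the intrinsics and any distortion apply to the point x, -y, -z); pixel columns grow to the right and rows downward; lengths in m; the calibration is good to about 2 mm. The wrist camera is an equidistant fisheye: a pixel r from the principal point sees the ray r / f radians off the axis. A picture is of the moment at which its call begins: read the wrist's pose just before it. camera_params takes no time and is no camera call.
A pose or a line that the arm cannot do raises ctrl.MotionError and nothing moves.
- ctrl.sign_off(): hands the job in, once; it reports no verdict.
Readings, each from a call of its own:
- ctrl.current_t(): time.
- ctrl.current_q(): joint angles.
- ctrl.current_dq(): joint speeds.
- ctrl.current_effort(): joint torques, N m.
- ctrl.current_tool_pos(): TCP position.
- ctrl.current_eef_rot(): TCP orientation.
- ctrl.current_contact_force(): force on the tool from outside, world axes, zero at the start.
- ctrl.current_wrist_torque(): the same for the moment, N m.
- ctrl.current_grip_width(): opening from 0.0 (shut) to 1.0 (fully open).
Only numpy, scipy, OpenCV 4.12 (cv2) and the standard library are available. Lean on these libraries where they do the work, as an engineer would, in place of code of your own. Each camera call takes 0.05 s, during which the arm holds its last target. There are 200 camera calls.

## Working session

There is one attempt and no reset: what is moved stays moved. The work goes in short steps, each a Python script; the robot and the scene stay as the last script left them, time stands still between calls to the robot, and variables do not carry over. Pictures are saved under pics/ and viewed, about 8 in all and at most 12, crops included, and the job is handed in when it is done.

```bash
mkdir -p pics; ls
python3 - <<'E'
from bench import ctrl
import cv2, numpy as np
for n in ("scene","top","wrist"):
    im=ctrl.read_camera(n); cv2.imwrite(f"pics/{n}0.png",im)
    p=ctrl.camera_params(n); print(n,{k:(np.round(v,4).tolist()) for k,v in p.items()})
print(ctrl.current_t(), ctrl.current_eef_rot(), ctrl.current_tool_pos())
E
```

```text
pics
scene {'fx': 394.7396, 'fy': 394.7396, 'cx': 275.8561, 'cy': 211.6061, 'pose': [[0.7287, 0.5116, -0.4552, 0.0937], [-0.6846, 0.5614, -0.4649, -0.5943], [0.0177, 0.6504, 0.7594, 0.919], [0.0, 0.0, 0.0, 1.0]]}
top {'fx': 511.9247, 'fy': 511.9247, 'cx': 284.4874, 'cy': 210.7187, 'pose': [[-0.002, 0.998, -0.0628, 0.4799], [-0.9999, -0.0029, -0.0139, -0.0977], [-0.014, 0.0627, 0.9979, 1.7546], [0.0, 0.0, 0.0, 1.0]]}
wrist {'fx': 325.1923, 'fy': 325.1923, 'cx': 289.0238, 'cy': 208.3414, 'T_tool_cam': [[1.0, 0.0006, -0.0002, 0.0005], [-0.0003, 0.2404, -0.9707, -0.1706], [-0.0005, 0.9707, 0.2404, 0.0673], [0.0, 0.0, 0.0, 1.0]]}
0.15 [[ 2.63617857e-01 -2.76404707e-04 -9.64627156e-01]
 [ 9.64626825e-01 -8.00149551e-04  2.63617996e-01]
 [-8.44711240e-04 -9.99999642e-01  5.56936855e-05]] [0.16467113 0.60264603 0.21350636]
```

View pics/top0.png

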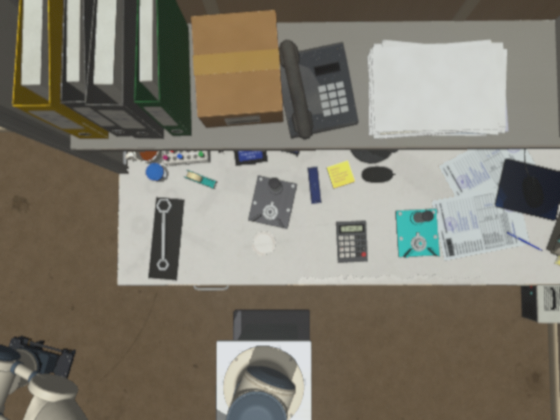

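View pics/scene0.png

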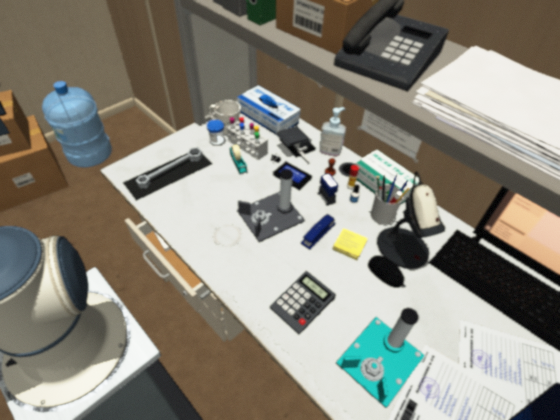

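```bash
cat > h.py <<'E'
from bench import ctrl
import numpy as np, cv2
def campose(n,tp=None):
    p=ctrl.camera_params(n)
    if n!="wrist": return p,np.array(p["pose"])
    T=np.eye(4);T[:3,:3],T[:3,3]=tp
    return p,T@np.array(p["T_tool_cam"])
def tp(): return np.array(ctrl.current_eef_rot()),np.array(ctrl.current_tool_pos())
def ray(n,uv,t=None):
    p,P=campose(n,t); a=(uv[0]-p["cx"])/p["fx"];b=(uv[1]-p["cy"])/p["fy"]
    if n=="wrist":
        r=np.hypot(a,b); s=np.sin(r)/r if r>1e-9 else 1; d=np.array([a*s,-b*s,-np.cos(r)])
    else: d=np.array([a,-b,-1.])
    d=P[:3,:3]@d; return P[:3,3],d/np.linalg.norm(d)
def onz(n,uv,z,t=None):
    o,d=ray(n,uv,t); return o+d*(z-o[2])/d[2]
def tri(rs):
    A=sum(np.eye(3)-np.outer(d,d) for o,d in rs);b=sum((np.eye(3)-np.outer(d,d))@o for o,d in rs)
    x=np.linalg.solve(A,b); return x,[float(np.linalg.norm(np.cross(x-o,d))) for o,d in rs]
def proj(n,X,t=None):
    p,P=campose(n,t); c=P[:3,:3].T@(np.asarray(X)-P[:3,3])
    if n=="wrist":
        r=np.hypot(c[0],c[1]);th=np.arctan2(r,-c[2]);return p["cx"]+p["fx"]*th*c[0]/r,p["cy"]-p["fy"]*th*c[1]/r
    return p["cx"]-p["fx"]*c[0]/c[2],p["cy"]+p["fy"]*c[1]/c[2]
def R(deg):  # tool down, tool x at heading deg
    a=np.radians(deg);x=np.array([np.cos(a),np.sin(a),0]);y=np.array([0,0,-1.]);return np.c_[x,y,np.cross(x,y)]
def snap(name):
    t=tp(); im=ctrl.read_camera("wrist"); cv2.imwrite(f"pics/{name}.png",im); np.savez(f"pics/{name}.npz",R=t[0],p=t[1]); return im
def load(name): d=np.load(f"pics/{name}.npz"); return d["R"],d["p"]
E
python3 - <<'E'
from h import *
for k,uv,z in [("ringfar",(163,205),.02),("ringnear",(163,265),.02),("nut",(270,211),.033),("pole",(275,184),.158),("white",(263,243),.0),("shelf edge",(300,151),.4),("jar?",(155,172),.07)]:
    print(k,onz("top",uv,z).round(3))
print("shelfheights", [(ray("top",(185,140)))])
# wrist survey of mount and then mat
n=onz("top",(270,211),.033)
ctrl.goto([n[0]-.07,n[1]+.0,.27],R(90)); snap("w1"); print(ctrl.current_t(),ctrl.current_q())
a=snap("w1")
ctrl.move_l([n[0]-.07,n[1]+.10,.27],vel=.2); b=snap("w2")
print(ctrl.current_t())
cv2.imwrite("pics/w12.png",np.vstack([a[60:360,:],b[60:360,:]]))
E
```

```text
ringfar [0.61  0.341 0.02 ]
ringnear [0.406 0.338 0.02 ]
nut [ 0.587 -0.025  0.033]
pole [ 0.664 -0.046  0.158]
white [0.48 0.   0.  ]
shelf edge [ 0.725 -0.121  0.4  ]
jar? [0.716 0.356 0.07 ]
shelfheights [(array([ 0.4799384 , -0.09769505,  1.75459282]), array([ 0.19556221,  0.2021299 , -0.95963479]))]
2.7583 [-9.30002155e+00  1.65001950e+01  8.73067962e+01  5.84519015e-03
  7.62010276e+01 -9.93482598e+01]
3.5083
```

View pics/w12.png

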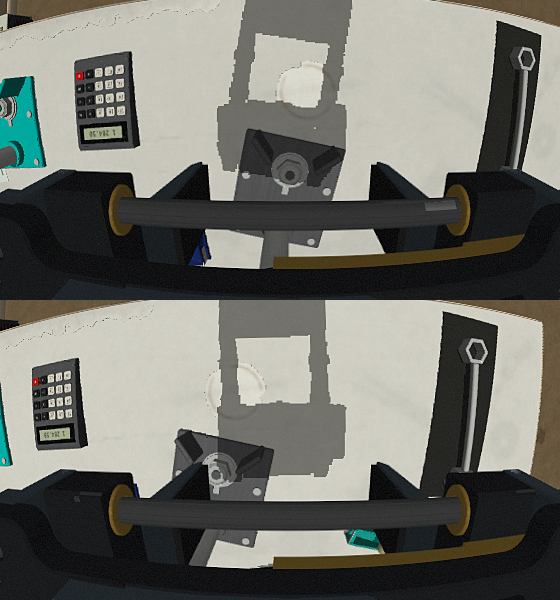

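Run:
```python
from h import *
print(ctrl.current_t())
ctrl.goto([.50,.02,.16],R(-90)); a=snap("n1")
ctrl.move_l([.50,-.06,.16],vel=.25); b=snap("n2")
print(ctrl.current_q())
ctrl.goto([.335,.30,.18],R(-90)); c=snap("s1")
ctrl.move_l([.335,.38,.18],vel=.25); d=snap("s2")
print(ctrl.current_t(),ctrl.current_q())
for nm in("n1","n2"): print(proj("wrist",[.587,-.025,.033],load(nm)))
for nm in("s1","s2"): print(proj("wrist",[.61,.341,.02],load(nm)),proj("wrist",[.406,.338,.02],load(nm)))
def crop(im,nm,X,h=60):
    u,v=map(int,proj("wrist",X,load(nm))); u=min(max(u,h),559-h);v=min(max(v,h),419-h); print(nm,"crop origin",u-h,v-h)
    return cv2.resize(im[v-h:v+h,u-h:u+h],(390,390),interpolation=cv2.INTER_CUBIC)
cv2.imwrite("pics/ncrop.png",np.hstack([crop(a,"n1",[.587,-.025,.033],48),crop(b,"n2",[.587,-.025,.033],48)]))
cv2.imwrite("pics/scrop.png",np.vstack([c[0:290],d[0:290]]))
```

```text
3.5083
[-1.36386476e+01  2.24131209e+01  9.78798867e+01  1.19616946e-02
  5.97196138e+01  7.63789631e+01]
8.7833 [ 4.17919062e+01  2.11438478e+01  9.61117143e+01 -1.13062532e-02
  6.27912925e+01  1.31817926e+02]
(np.float64(339.0645119806462), np.float64(108.99955266630683))
(np.float64(250.22352057359998), np.float64(108.64140877005451))
(np.float64(251.06847421382218), np.float64(-51.3951545077698)) (np.float64(251.61814430316596), np.float64(126.90377402812115))
(np.float64(325.63651799832115), np.float64(-51.98107335479227)) (np.float64(331.1123691024732), np.float64(126.60462614102914))
n1 crop origin 291 60
n2 crop origin 202 60
```

View pics/ncrop.png

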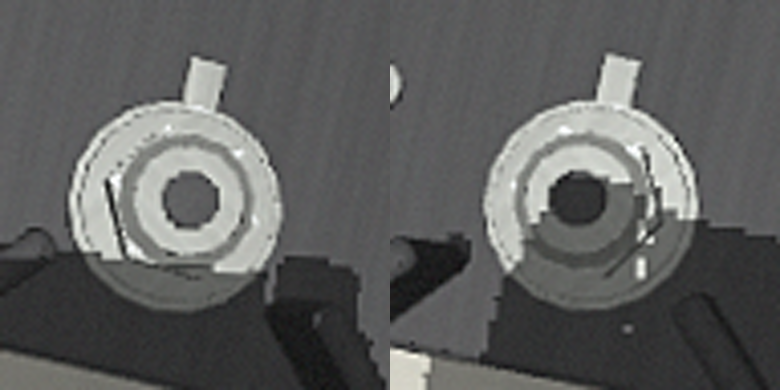

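View pics/scrop.png

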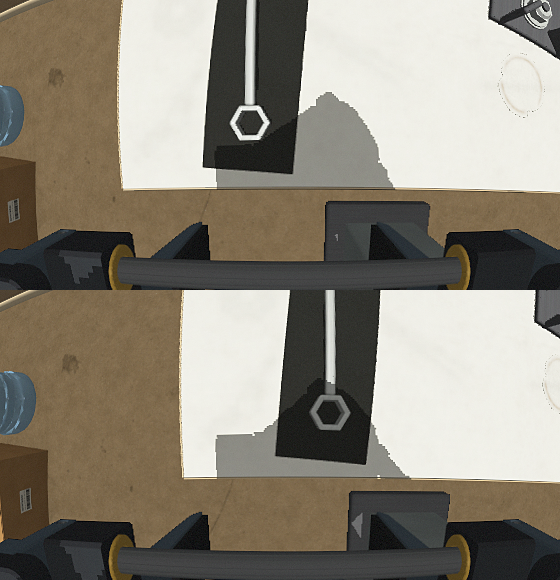

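Run:
```python
from h import *
f=lambda s,a: {"n1":(291+s/4.0625,60+a/4.0625)}
n1,n2=load("n1"),load("n2")
print("stub",tri([ray("wrist",(337.8,109.2),n1),ray("wrist",(248.3,108.7),n2)]))
print("flange",tri([ray("wrist",(334.1,110.5),n1),ray("wrist",(251.5,110.5),n2)]))
q1=(291+207/4.0625,60+62/4.0625);q2=(202+(623-390)/4.0625,60+58/4.0625)
print("tab",tri([ray("wrist",q1,n1),ray("wrist",q2,n2)]), onz("wrist",q1,.012,n1),onz("wrist",q2,.012,n2))
ctrl.move_l([.50,.37,.16],vel=.3); a=snap("s3")
ctrl.move_l([.50,.31,.16],vel=.3); b=snap("s4")
out=[]
for nm,X in(("s1",[.406,.338,.02]),("s2",[.406,.338,.02]),("s3",[.61,.341,.02]),("s4",[.61,.341,.02])):
    im=cv2.imread(f"pics/{nm}.png");u,v=map(int,proj("wrist",X,load(nm)));h=40
    u0,v0=u-h,max(v-h,0); c=cv2.resize(im[v0:v0+2*h,u0:u0+2*h],(390,290*390//390 if 0 else 390),interpolation=cv2.INTER_CUBIC)
    g=cv2.cvtColor(im,cv2.COLOR_BGR2GRAY)[v0:v0+2*h,u0:u0+2*h]
    _,m=cv2.threshold(g,0,255,cv2.THRESH_OTSU);cs,hi=cv2.findContours(m,cv2.RETR_CCOMP,cv2.CHAIN_APPROX_NONE)
    for k,cc in enumerate(cs):
        A=cv2.contourArea(cc)
        if hi[0][k][3]>=0 and A>100:
            M=cv2.moments(cc);print(nm,"hole",u0+M["m10"]/M["m00"],v0+M["m01"]/M["m00"],A)
    print(nm,u0,v0); out.append(cv2.resize(c,(300,300)))
cv2.imwrite("pics/rings.png",np.vstack([np.hstack(out[:2]),np.hstack(out[2:])]))
print(ctrl.current_t())
```

```text
stub (array([ 0.58674395, -0.02351018,  0.03518325]), [0.00010591461194863879, 0.000105914611948699])
flange (array([ 0.58672675, -0.02355089,  0.01027943]), [0.0001160947242569869, 0.00011609472425703304])
tab (array([ 0.62266643, -0.03134078,  0.01018991]), [6.68881857428307e-05, 6.688818574290175e-05]) [ 0.62228784 -0.03104627  0.012     ] [ 0.62242228 -0.0315034   0.012     ]
s1 hole 248.98368920521946 122.39323843416369 562.0
s1 211 86
s2 hole 329.9186116098145 121.72292040694194 557.0
s2 291 86
s3 278 45
s4 hole 257.3495835040284 83.49201147070872 1220.5
s4 215 44
9.9417
```

View pics/rings.png

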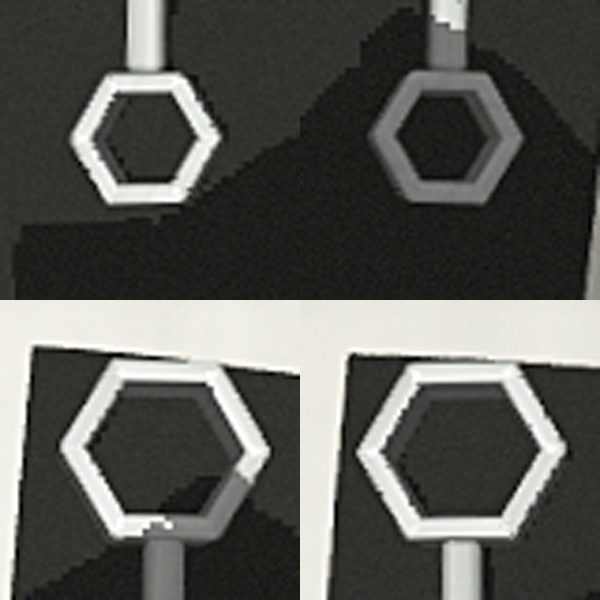

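Run:
```python
from h import *
L={k:load(k) for k in("s1","s2","s3","s4","n1","n2")}
near=tri([ray("wrist",(249.7,122.7),L["s1"]),ray("wrist",(330.1,122.5),L["s2"])])
far=tri([ray("wrist",(322.3,85),L["s3"]),ray("wrist",(258.1,84.5),L["s4"])])
print(near,far)
for z in(.025,.027):
  P=[onz("wrist",u,z,L[k])[:2] for k,u in(("s1",(249.7,122.7)),("s2",(330.1,122.5)),("s3",(322.3,85)),("s4",(258.1,84.5)))]
  n=(P[0]+P[1])/2;f=(P[2]+P[3])/2;d=f-n;print(np.round(P,4).tolist(),(n+f)/2,np.hypot(*d),np.degrees(np.arctan2(d[1],d[0])))
# mat corners
for k,uv in(("s1",(204,167)),("s1",(293,174)),("s3",(278+33/3.75,45+47/3.75)),("s4",(215+48/3.75,44+54/3.75))): print(k,onz("wrist",uv,.003,L[k]).round(4))
# nut corners
c=np.array([.5867,-.0235])
for k,o,l in(("n1",291,[(115,178),(168,128),(240,152),(253,222),(127,257)]),("n2",202,[(175,132),(250,150),(130,185),(265,212)])):
  for u in l:
    p=onz("wrist",(o+u[0]/4.0625,60+u[1]/4.0625),.029-.0055,L[k])[:2]-c; print(k,np.hypot(*p).round(4),np.degrees(np.arctan2(p[1],p[0])).round(1)%60)
```

```text
(array([0.41017576, 0.33950139, 0.02343571]), [8.310054322509631e-05, 8.310054322492777e-05]) (array([0.60969789, 0.33834282, 0.02539085]), [4.0522731658892214e-05, 4.052273165893138e-05])
[[0.4102, 0.3393], [0.4101, 0.3397], [0.6098, 0.3383], [0.6097, 0.3384]] [0.50994666 0.33892334] 0.19961440761577556 -0.3343977577310629
[[0.4102, 0.3391], [0.41, 0.3399], [0.6095, 0.3385], [0.6094, 0.3382]] [0.50978566 0.33892973] 0.19938086916446288 -0.3342298483581331
s1 [0.3638 0.3936 0.003 ]
s1 [0.3551 0.296  0.003 ]
s3 [0.641  0.3713 0.003 ]
s4 [0.6415 0.3714 0.003 ]
n1 0.0166 11.099999999999994
n1 0.0178 11.2
n1 0.0183 12.700000000000003
n1 0.0171 16.400000000000006
n1 0.0183 15.300000000000011
n2 0.0171 15.0
n2 0.0175 12.399999999999999
n2 0.0157 13.799999999999997
n2 0.0166 20.400000000000006
```

Run:
```python
from h import *
M=[.5098,.3389]
ctrl.move_l(M+[.12],ori=R(-90.33),vel=.2)
print("touch",ctrl.move_l(M+[.0075],vel=.08,contact_N=8),ctrl.current_tool_pos())
ctrl.command_gripper(0.0); print("grip",ctrl.current_grip_width()*91)
f0=ctrl.current_contact_force()
ctrl.move_l(M+[.11],vel=.12); print(f0,ctrl.current_contact_force(),ctrl.current_wrist_torque(),ctrl.current_t())
# hover above nut: handle heading -16.5, TCP = nut - 0.1*dir
th=-16.5;d=np.array([np.cos(np.radians(th)),np.sin(np.radians(th))]);p=np.array([.5867,-.0235])-.1*d
ctrl.goto([*p,.11],R(-90+th)); a=snap("h1")
ctrl.move_l([*p,.055],vel=.1); b=snap("h2")
print(ctrl.current_contact_force(),ctrl.current_wrist_torque(),ctrl.current_t(),ctrl.current_grip_width()*91)
out=[]
for nm,im,z in(("h1",a,.11),("h2",b,.055)):
    u,v=map(int,proj("wrist",[.5867,-.0235,z+.02],load(nm)));h=55;v0=max(v-h,0);u0=u-h;print(nm,u0,v0)
    out.append(cv2.resize(im[v0:v0+2*h,u0:u0+2*h],(396,396),interpolation=cv2.INTER_CUBIC))
cv2.imwrite("pics/h12.png",np.hstack(out))
```

```text
touch False [0.51009172 0.3390536  0.00796241]
grip 9.914177258164418
[-0.59342249 -0.09319626 -0.43059241] [ 0.01834833 -0.62340646 -3.50452154] [-0.00428405  0.23990424 -0.041628  ] 14.1167
[-0.37182154 -0.04754197 -3.20742894] [ 0.00577169  0.21161825 -0.00788647] 16.1833 9.413842551015524
h1 237 5
h2 235 5
```

View pics/h12.png

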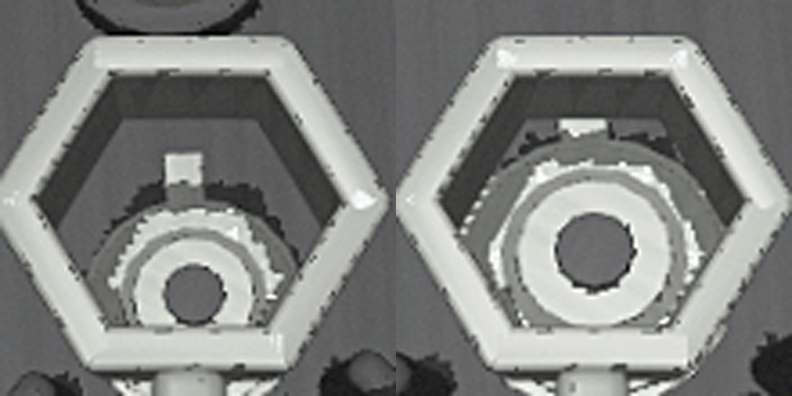

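Run:
```python
from h import *
th=-16.5;d=np.array([np.cos(np.radians(th)),np.sin(np.radians(th))]);n=np.array([-d[1],d[0]])
for nm,ring,stub,w,zt,o in(("h1",(290.9,61.8),(290.9,86.7),((0,200),(388,200)),.129,237),("h2",(290.3,61.5),(289.7,74.7),((4,200),(394,200)),.074,235)):
    t=load(nm)
    for z in(zt-.004,zt,zt+.004):
        r=onz("wrist",ring,z,t)[:2]
        c=[onz("wrist",(o+a/3.6,5+b/3.6),z,t)[:2] for a,b in w]
        print(nm,z,"ring rel TCP along/across",(r-t[1][:2])@d,(r-t[1][:2])@n,"width",np.hypot(*(c[1]-c[0])))
    s=onz("wrist",stub,.037,t)[:2]; print("stub",s,"TCP",t[1],(s-t[1][:2])@d,(s-t[1][:2])@n)
    print(np.round(t[0],4).tolist())
```

```text
h1 0.125 ring rel TCP along/across 0.10020652502382749 -0.00029818553098198697 width 0.0514001616054802
h1 0.129 ring rel TCP along/across 0.0993626304693562 -0.0002777209448273886 width 0.05007836730869274
h1 0.133 ring rel TCP along/across 0.09851873591488489 -0.0002572563586727833 width 0.04875657301190525
stub [ 0.58647244 -0.02337225] TCP [0.49121986 0.00562724 0.1099568 ] 0.09956635849593783 -0.0007520918944961402
[[-0.2832, 0.0003, 0.9591], [-0.9591, 0.0002, -0.2832], [-0.0002, -1.0, 0.0002]]
h2 0.06999999999999999 ring rel TCP along/across 0.10041503091769098 -6.220031456474762e-05 width 0.05176155388823761
h2 0.074 ring rel TCP along/across 0.0995673411312702 -4.78789181150574e-05 width 0.0504328445257383
h2 0.078 ring rel TCP along/across 0.09871965134484945 -3.3557521665374124e-05 width 0.04910413516323898
stub [ 0.58646465 -0.02301168] TCP [0.49105028 0.00507877 0.05523598] 0.09946330146796907 0.0001654718912682089
[[-0.2836, 0.0002, 0.9589], [-0.9589, -0.0, -0.2836], [-0.0, -1.0, 0.0002]]
```

Run:
```python
from h import *
t=load("s4");c=[onz("wrist",(215+(x)/3.75,44+152/3.75),.027,t)[:2] for x in(57,266)];print("mat width",np.hypot(*(c[1]-c[0])))
p=ctrl.current_tool_pos()
r=ctrl.move_l([p[0],p[1],.0195],vel=.04,contact_N=10)
print(r,ctrl.current_tool_pos(),ctrl.current_contact_force(),ctrl.current_wrist_torque(),ctrl.current_t())
a=snap("d1");cv2.imwrite("pics/d1c.png",cv2.resize(a[0:140,220:360],(500,500),interpolation=cv2.INTER_CUBIC))
```

```text
mat width 0.051972798619078754
False [0.49142536 0.00495196 0.01968118] [-1.17244759  1.26121924 -3.40862333] [ 0.05372305  0.39424549 -0.07778766] 17.225
```

View pics/d1c.png

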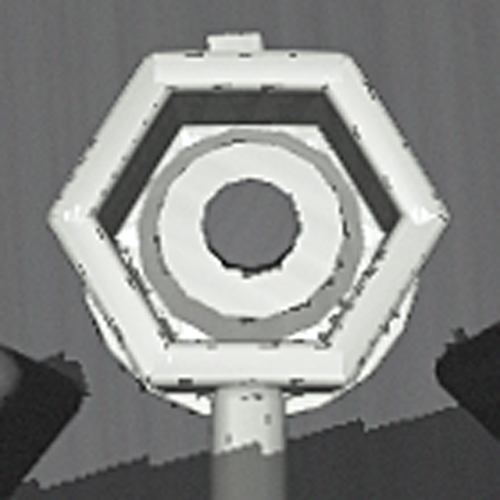

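Run:
```python
from h import *
p=ctrl.current_tool_pos()
r=ctrl.move_l([p[0],p[1],.0135],vel=.02,contact_N=6)
print(r,ctrl.current_tool_pos(),ctrl.current_contact_force(),ctrl.current_wrist_torque(),ctrl.current_t())
ctrl.sleep(.15); print(ctrl.current_contact_force())
```

```text
True [0.49113304 0.00503076 0.01811735] [0.62146801 0.55097372 2.08119478] [-0.11850016 -0.27000406  0.00883028] 17.4833
[1.00163704 0.268903   1.19455559]
```

```bash
cat >> h.py <<'E'
C=np.array([.5865,-.0232]); RL=.0995
def dirv(th): a=np.radians(th); return np.array([np.cos(a),np.sin(a)])
def pose(th,z): return [*(C-RL*dirv(th)),z],R(-90+th)
def arc(th,z,vel=.12):
    p,o=pose(th,z); ctrl.move_l(p,vel=vel,ori=o)
def heading():  # spanner heading from tool rotation
    r=np.array(ctrl.current_eef_rot()); return np.degrees(np.arctan2(r[1,0],r[0,0]))+90
def torque():   # torque applied on nut about world z (cw negative)
    F=np.array(ctrl.current_contact_force());M=np.array(ctrl.current_wrist_torque());r=np.array(ctrl.current_tool_pos())[:2]-C
    return -(r[0]*F[1]-r[1]*F[0]+M[2]),F.round(1),M.round(2)
E
python3 - <<'E'
from h import *
print(heading(),torque())
z=.018
for th in np.arange(-20,-49.1,-4).tolist()+[-49]:
    arc(th,z); T,F,M=torque(); print(round(th,1),round(heading(),1),round(T,2),F,M,ctrl.current_tool_pos()[2].round(4))
    if abs(T)>1.0: print("STOP");break
snap("k1");print(ctrl.current_t())
E
```

```text
-16.50071402330353 (np.float64(0.04458840578136663), array([1. , 0.3, 1.2]), array([-0.16, -0.38,  0.01]))
-20.0 -19.9 0.07 [-2.2 -0.4  2.5] [-0.5   0.3  -0.18] 0.018
-24.0 -23.9 -0.08 [-4.8 -0.2  2.9] [-0.38  0.74 -0.14] 0.0179
-28.0 -27.9 -0.29 [-5.3 -0.1  3.1] [-0.27  0.78  0.04] 0.0179
-32.0 -31.9 -0.25 [-4.9  0.9  2.7] [-0.15  0.9   0.07] 0.0178
-36.0 -35.9 -0.32 [-4.4  0.2  2.4] [-0.03  0.93  0.07] 0.0178
-40.0 -39.9 -0.33 [-6.5  2.2  3.7] [0.1  0.89 0.09] 0.0178
-44.0 -43.9 -0.29 [-5.6  2.7  3.2] [0.22 0.9  0.1 ] 0.0178
-48.0 -47.9 -0.18 [-5.2  4.6  3.3] [0.39 0.9  0.09] 0.0178
-49 -48.9 -0.3 [-5.3  4.8  2.9] [0.53 0.94 0.21] 0.0179
19.9333
```

Run:
```python
from h import *
arc(-42,.018); print(torque())
p,o=pose(-42,.062); print("lift caught",ctrl.move_l(p,vel=.1,contact_N=15), ctrl.current_tool_pos(),ctrl.current_contact_force())
p,o=pose(18,.062)
for th in(-20,0,18): arc(th,.062,vel=.2)
a=snap("r2")
p,o=pose(18,.0135)
print("down",ctrl.move_l(p,vel=.04,contact_N=7),ctrl.current_tool_pos(),torque(),ctrl.current_t())
b=snap("r3")
cv2.imwrite("pics/r23.png",np.hstack([cv2.resize(i[0:140,220:360],(396,396),interpolation=cv2.INTER_CUBIC) for i in(a,b)]))
```

```text
(np.float64(-0.09905637671245521), array([-5.1,  2.7,  0.9]), array([ 0.36,  0.78, -0.04]))
lift caught False [0.51273539 0.04341676 0.06181499] [-0.05250762 -0.30064415 -3.11180573]
down True [ 0.49120775 -0.05400386  0.02505415] (np.float64(-0.055756447121146885), array([-0.3, -2.4, -0.4]), array([-0.38, -0.07, -0.17])) 23.2167
```

View pics/r23.png

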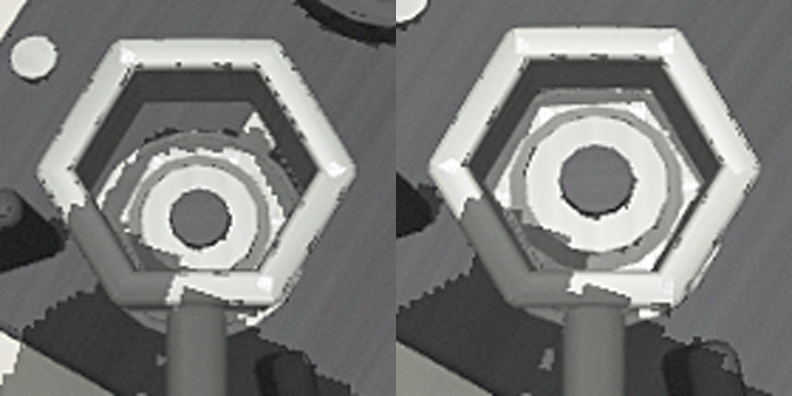

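Run:
```python
from h import *
for th in(20,22,17,15):
    arc(th,.027,vel=.05); T=torque()
    p,o=pose(th,.0135); r=ctrl.move_l(p,vel=.04,contact_N=8); z=ctrl.current_tool_pos()[2]
    print(th,r,z.round(4),"free:",T,"after:",torque(),ctrl.current_t())
    if z<.0195: break
```

```text
20 True 0.02 free: (np.float64(0.0027159897012619064), array([-0.4, -0.1, -2.8]), array([-0.08,  0.21,  0.  ])) after: (np.float64(-0.026126608874912652), array([-0.9, -1. ,  3.2]), array([-0.25,  0.24, -0.04])) 23.7917
22 True 0.0194 free: (np.float64(0.05788012041878153), array([-0. ,  0.3, -2. ]), array([-0.04,  0.14, -0.03])) after: (np.float64(-0.11489148247059128), array([-1.8, -2.7,  3.7]), array([-0.5 ,  0.3 , -0.06])) 24.3667
```

Run:
```python
from h import *
ctrl.move_l(pose(20,.021)[0],ori=R(-70),vel=.05)
r=ctrl.move_l(pose(20,.0125)[0],vel=.03,contact_N=10);print(r,ctrl.current_tool_pos()[2],torque(),ctrl.current_t())
a=snap("r4");cv2.imwrite("pics/r4c.png",cv2.resize(a[0:140,220:360],(450,450),interpolation=cv2.INTER_CUBIC))
```

```text
True 0.018889277026518558 (np.float64(-0.011720086322358114), array([-1.1, -0.8, 10.1]), array([-0.05,  0.33, -0.03])) 24.825
```

View pics/r4c.png

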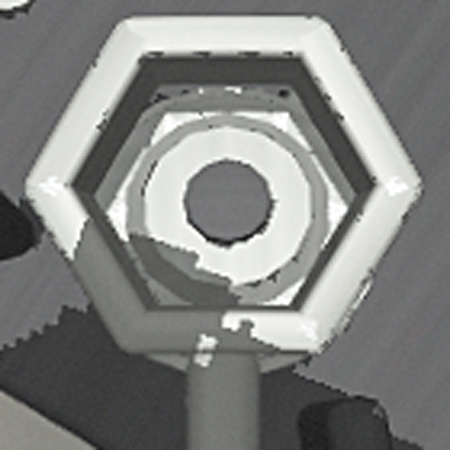

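Run:
```python
from h import *
for nm,st,rg,z in(("d1",(220+251/3.571,226/3.571),(220+248.5/3.571,217.5/3.571),.040),("r2",(220+200/2.829,218/2.829),(220+196.5/2.829,172/2.829),.084),("r4",(220+229/3.214,203/3.214),(220+222.5/3.214,184/3.214),.054)):
    t=load(nm);th=np.degrees(np.arctan2(t[0][1,0],t[0][0,0]))+90;d=dirv(th);n=np.array([-d[1],d[0]])
    s=onz("wrist",st,.037,t)[:2];r=onz("wrist",rg,z,t)[:2]
    print(nm,th.round(1),"stub",s.round(4),"ring",r.round(4),"ring rel TCP",(r-t[1][:2])@d,(r-t[1][:2])@n,"stub rel TCP",(s-t[1][:2])@d,(s-t[1][:2])@n)
p=ctrl.current_tool_pos()
ctrl.move_l([p[0],p[1],.085],vel=.15)
a=snap("r5")
print(ctrl.current_t())
th=0
ctrl.move_l([.46,.10,.085],vel=.25,ori=R(-90)); ctrl.move_l([.46,.17,.06],vel=.25)
print(ctrl.move_l([.46,.17,.003],vel=.06,contact_N=12),ctrl.current_tool_pos(),ctrl.current_contact_force(),ctrl.current_t())
s=ctrl.read_camera("scene");cv2.imwrite("pics/sc2.png",cv2.resize(s[60:360,60:460],(800,600)))
```

```text
d1 -16.5 stub [ 0.5866 -0.0235] ring [ 0.5872 -0.0233] ring rel TCP 0.0998256758836133 0.00011533333220946698 stub rel TCP 0.09929686578553375 -0.0002143377258599921
r2 17.7 stub [ 0.5868 -0.0237] ring [ 0.5866 -0.0229] ring rel TCP 0.09949796595713581 0.00017202574754508412 stub rel TCP 0.0994366798406369 -0.0005980277918149202
r4 20.1 stub [ 0.5865 -0.0238] ring [ 0.5853 -0.0233] ring rel TCP 0.0982576629280078 0.00029032681428203116 stub rel TCP 0.09919489429797429 -0.0006541864663686114
25.5167
True [0.46005727 0.16998605 0.00289763] [-1.12582311  0.41797599  8.93792778] 27.7
```

View pics/sc2.png

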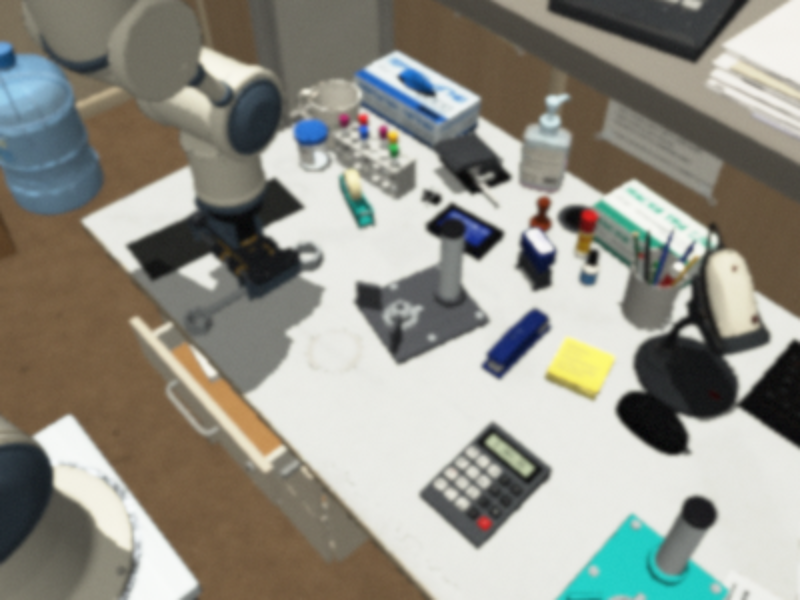

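```bash
sed -i 's/^C=np.array.*; RL/C=np.array([.5866,-.0238]); RL/' h.py
cat >> h.py <<'E'
def seat(th,tries=((0,0),(2,0),(-2,0),(4,0),(-4,0))):
    for dt,dr in tries:
        p,o=pose(th+dt,.036);ctrl.move_l(p,ori=o,vel=.12)
        p,_=pose(th+dt,.016); r=ctrl.move_l(p,vel=.04,contact_N=5);z=ctrl.current_tool_pos()[2]
        print("seat",th+dt,r,z.round(4),torque(),ctrl.current_t())
        if z<.0217: return th+dt
E
python3 - <<'E'
from h import *
ctrl.move_l([.46,.17,.0045],vel=.05); ctrl.command_gripper(.35); ctrl.sleep(.15); ctrl.command_gripper(0)
print("grip",ctrl.current_grip_width()*91,ctrl.current_tool_pos(),heading())
ctrl.move_l([.46,.17,.085],vel=.2); f=ctrl.current_contact_force();print(f,ctrl.current_wrist_torque())
arc(20,.085,vel=.25); a=snap("t1")
# ring outline vs earlier free-held frames (h1,r2,r5): bright-pixel width of ring band
def meas(nm):
    g=cv2.cvtColor(cv2.imread(f"pics/{nm}.png"),cv2.COLOR_BGR2GRAY)[5:120,215:365]
    m=(g>150).astype(np.uint8);k,l,s,c=cv2.connectedComponentsWithStats(m,connectivity=8);i=1+np.argmax(s[1:,2]);return s[i].tolist()
for nm in("h1","h2","d1","r2","r4","r5","t1"): print(nm,meas(nm))
print(ctrl.current_t())
E
```

```text
grip 9.77954105415393 [0.46000608 0.17000421 0.00450761] -0.0016306682639850578
[ 0.3546625   0.66485577 -2.96823093] [-0.06446165  0.16592862  0.03390456]
h1 [20, 10, 109, 92, 3377]
h2 [19, 10, 111, 93, 4310]
d1 [19, 4, 112, 111, 6101]
r2 [18, 9, 112, 101, 3729]
r4 [13, 0, 123, 105, 3129]
r5 [13, 0, 123, 105, 3132]
t1 [19, 11, 111, 92, 3151]
30.825
```

Run:
```python
from h import *
arc(20,.05,vel=.2)
th=seat(20); a=snap("t2")
g=cv2.cvtColor(a,cv2.COLOR_BGR2GRAY)[5:120,215:365];m=(g>150).astype(np.uint8);k,l,s,c=cv2.connectedComponentsWithStats(m,connectivity=8);i=1+np.argmax(s[1:,2]);print(s[i])
cv2.imwrite("pics/t2c.png",cv2.resize(a[0:140,220:360],(450,450),interpolation=cv2.INTER_CUBIC))
```

```text
seat 20 True 0.0156 (np.float64(-0.10179915644401359), array([ 0.7, -1.9,  2.4]), array([-0.26, -0.18, -0.1 ])) 31.9333
[  17    7  115   97 2786]
```

Run:
```python
from h import *
z=.0165
seq=list(range(16,-9,-4))+list(range(-9,-36,-1)); hist=[]
for th in seq:
    arc(th,z,vel=.12 if th>-9 else .05); T=np.mean([torque()[0] for _ in range(3)]); hist.append((th,round(heading(),1),round(T,2)))
    if abs(T)>0.95: break
print(hist,torque(),ctrl.current_tool_pos(),ctrl.current_t())
```

```text
[(16, np.float64(16.1), np.float64(-0.05)), (12, np.float64(12.2), np.float64(-0.12)), (8, np.float64(8.3), np.float64(-0.23)), (4, np.float64(4.3), np.float64(-0.27)), (0, np.float64(0.4), np.float64(-0.26)), (-4, np.float64(-3.6), np.float64(-0.33)), (-8, np.float64(-7.6), np.float64(-0.26)), (-9, np.float64(-8.6), np.float64(-0.23)), (-10, np.float64(-9.6), np.float64(-0.28)), (-11, np.float64(-10.6), np.float64(-0.31)), (-12, np.float64(-11.6), np.float64(-0.3)), (-13, np.float64(-12.6), np.float64(-0.46)), (-14, np.float64(-13.6), np.float64(-0.3)), (-15, np.float64(-14.6), np.float64(-0.36)), (-16, np.float64(-15.6), np.float64(-0.41)), (-17, np.float64(-16.6), np.float64(-0.32)), (-18, np.float64(-17.6), np.float64(-0.37)), (-19, np.float64(-18.6), np.float64(-0.31)), (-20, np.float64(-19.6), np.float64(-0.33)), (-21, np.float64(-20.6), np.float64(-0.34)), (-22, np.float64(-21.6), np.float64(-0.44)), (-23, np.float64(-22.6), np.float64(-0.39)), (-24, np.float64(-23.6), np.float64(-0.55)), (-25, np.float64(-24.6), np.float64(-0.79)), (-26, np.float64(-25.6), np.float64(-0.81)), (-27, np.float64(-26.6), np.float64(-1.05))] (np.float64(-1.0491889752700536), array([-7.9, -2.2, -0.3]), array([-0.54,  1.49,  0.5 ])) [0.49691046 0.02093654 0.01626794] 38.4833
```

Run:
```python
from h import *
z=.0165;th=-27
for _ in range(8):
    T=np.mean([torque()[0] for _ in range(4)])
    if T<-1.36: break
    th-=1 if T>-1.2 else .5
    arc(th,z,vel=.04); print(th,round(np.mean([torque()[0] for _ in range(4)]),2))
for _ in range(6): ctrl.sleep(.12); print(round(torque()[0],2),end=" ")
print(torque(),ctrl.current_t())
a=snap("nip");cv2.imwrite("pics/nipc.png",cv2.resize(a[0:140,215:365],(643,600),interpolation=cv2.INTER_CUBIC))
```

```text
-28 -1.1
-29 -1.28
-29.5 -1.39
-1.37 -1.44 -1.3 -1.45 -1.28 -1.36 (np.float64(-1.3602594318943049), array([-8.2, -4.4, -0.2]), array([-0.86,  1.68,  0.57])) 39.9333
```

View pics/nipc.png

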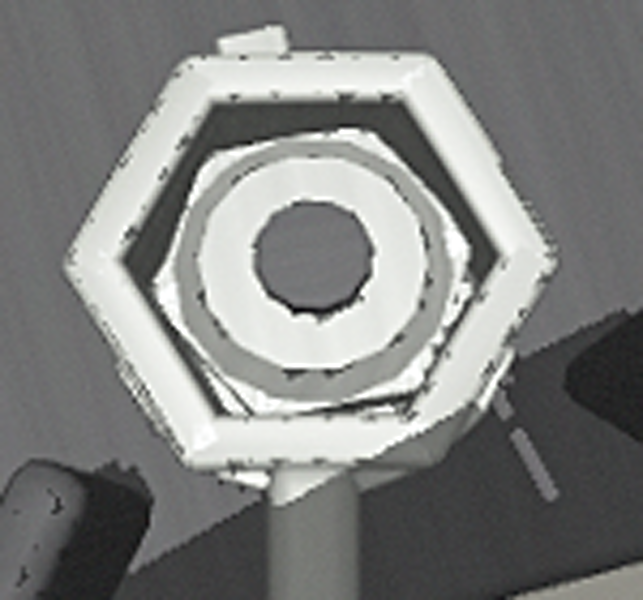

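Run:
```python
from h import *
t=load("nip");q=onz("wrist",(215+251/4.287,34/4.287),.011,t);q0=np.array([.6225,-.0313]);c=np.array([.5866,-.0237])
for v in(q[:2],q0): print(np.hypot(*(v-c)),np.degrees(np.arctan2(*(v-c)[::-1])))
print([round(torque()[0],2) for _ in range(3)])
```

```text
0.0368096382830562 -15.971279965829481
0.03669564006799722 -11.952990115906521
[np.float64(-1.31), np.float64(-1.31), np.float64(-1.31)]
```

Run:
```python
from h import *
for th in(-24,-19): arc(th,.0165,vel=.06)
print(torque())
p,_=pose(-19,.09);print("caught",ctrl.move_l(p,vel=.1,contact_N=20))
ctrl.goto([.502,.335,.09],R(-93))
ctrl.move_l([.502,.335,.03],vel=.15)
print(ctrl.move_l([.502,.335,.0065],vel=.05,contact_N=10),ctrl.current_tool_pos(),ctrl.current_contact_force())
ctrl.command_gripper(.3); ctrl.sleep(.3)
ctrl.command_gripper(.5)
ctrl.move_l([.502,.335,.10],vel=.12); print(ctrl.current_t(),ctrl.current_contact_force())
ctrl.move_l([.335,.38,.18],vel=.25,ori=R(-90)); snap("e1")
ctrl.move_l([.50,.31,.16],vel=.25); snap("e2")
ctrl.goto([.50,-.02,.16],R(-90)); snap("e3")
print(ctrl.current_t(),ctrl.current_tool_pos())
# automatic ring outline check
for nm,X in(("e1",[.402,.340,.025]),("e2",[.602,.330,.025])):
    t=load(nm);u,v=map(int,proj("wrist",X,t));h=45;v0=max(v-h,0);u0=u-h
    g=cv2.cvtColor(cv2.imread(f"pics/{nm}.png"),cv2.COLOR_BGR2GRAY)[v0:v+h,u0:u+h]
    _,m=cv2.threshold(g,0,255,cv2.THRESH_OTSU);cs,hi=cv2.findContours(m,cv2.RETR_CCOMP,cv2.CHAIN_APPROX_NONE)
    for k,cc in enumerate(cs):
        if hi[0][k][3]>=0 and cv2.contourArea(cc)>300:
            M=cv2.moments(cc);uv=(u0+M["m10"]/M["m00"],v0+M["m01"]/M["m00"]);print(nm,cv2.contourArea(cc),onz("wrist",uv,.02,t))
im=cv2.imread("pics/e3.png");u,v=map(int,proj("wrist",[.5866,-.0237,.033],load("e3")));cv2.imwrite("pics/e.png",np.hstack([cv2.resize(im[v-48:v+48,u-48:u+48],(400,400)),cv2.resize(cv2.imread("pics/e2.png")[0:200,160:360],(400,400))]))
```

```text
(np.float64(-0.055488593943036485), array([-5.9,  3.7, -1.4]), array([0.63, 1.14, 0.22]))
caught False
True [0.5022443  0.33508688 0.00687055] [-0.34132267 -0.76866017  4.24474183]
45.9167 [-0.29925116  0.72167235  0.13337015]
49.1 [ 0.50025808 -0.0189315   0.16004864]
e1 563.5 [0.40276139 0.34025769 0.02      ]
e2 1252.5 [0.60303886 0.3307489  0.02      ]
```

Run:
```python
from h import *
ang=np.radians(np.arange(0,360,1))
for nm in("n1","n2","e3"):
    t=load(nm);g=cv2.cvtColor(cv2.imread(f"pics/{nm}.png"),cv2.COLOR_BGR2GRAY).astype(np.float32)
    for r in(.0165,.017,.0175):
        uv=np.array([proj("wrist",[.5867+r*np.cos(a),-.0236+r*np.sin(a),.027],t) for a in ang],np.float32)
        s=cv2.remap(g,uv[None,:,0],uv[None,:,1],cv2.INTER_CUBIC)[0]; s=s-cv2.blur(np.tile(s,3)[None],(60,1))[0][360:720]
        s=np.clip(s,-40,40); c=np.sum(s*np.exp(-6j*ang));print(nm,r,"bright phase mod60",round(-np.degrees(np.angle(c))/-6%60,1),round(abs(c)))
print(ctrl.current_contact_force(),ctrl.current_grip_width())
```

```text
n1 0.0165 bright phase mod60 44.4 3055
n1 0.017 bright phase mod60 47.0 2155
n1 0.0175 bright phase mod60 55.2 468
n2 0.0165 bright phase mod60 15.8 144
n2 0.017 bright phase mod60 10.8 1358
n2 0.0175 bright phase mod60 12.4 1739
e3 0.0165 bright phase mod60 56.0 78
e3 0.017 bright phase mod60 56.2 218Traceback (most recent call last):
  File "<stdin>", line 6, in <module>
  File "h.py", line 21, in proj
    p,P=campose(n,t); c=P[:3,:3].T@(np.asarray(X)-P[:3,3])
        ~~~~~~~^^^^^
  File "h.py", line 4, in campose
    p=ctrl.camera_params(n)
ValueError: time passes only in moves, steps and waits
```

Run:
```python
from h import *
ctrl.sleep(.1); print(ctrl.current_contact_force(),ctrl.current_t()); ctrl.sign_off()
```

```text
[ 0.44187763  0.81107247 -0.33072825] 49.2
the job is handed in; nothing more can be done
```

I tightened the nut to its stop in two strokes, nipped it, laid the spanner back on its mat and handed the job in at 49.2 s of the 72 allowed.

- **Reseating trouble:** on the second seating the ring caught on the nut and the spanner pitched in the grip. I set it flat on bare desk, gripped it again, moved my estimate of the nut's axis by less than 1 mm, and it then seated.
- **Nip:** the torque stayed near 0.3 N m, then climbed from about 0.4 at the stop. I held a measured 1.28–1.45 N m for about 0.7 s. The washer tab, seen in the camera, had turned 4.0°, which is 1.4 N m and agrees with the force reading.
- **Spanner:** afterwards its two rings measured 200.5 mm apart (200 expected). Its middle is at about (0.503, 0.336), a few millimetres from the mat's centre, and the gripper is clear of everything.

**What I could not confirm:**
- **Nut angle after release:** the picture limit was reached, and my automatic measurement was too weak to use. During the nip the nut stood about 8° past square, of which about 4° is washer twist. That leaves about 4° against the 5.7° allowed, with a few degrees of measurement error. The torque rise and the tab twist both say it is at the stop.
- **Cheeks and bystanders:** I did not measure either separately. By my estimate the shank stayed about 7° or more off the cheeks, and the arm was not driven near any bystander.

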